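Lock the laptop case: line up the slotted disc, then push the bolt home

ROBOT

A 6-joint arm with a two-finger parallel gripper is mounted at the origin on the work surface. World frame = base frame: x ahead of the robot, y to its left, z up, the work surface at z = 0. Lengths are in m, angles in rad, forces in N, time in s.
With the tool pointing down it reaches from about 0.275 to 0.825 m from the base axis. Payload 4.9 kg.
Tool frame: the origin (TCP) lies midway between the tips of the shut fingers; the grasp point (between the pads) lies 19 mm behind it (bot.grip_depth is the distance from the TCP to the grasp point, in m); z points along the fingers, y is the line along which they close (so a half turn about z gives the same grasp; the last joint's range is limited). The gripper opens to 85 mm and grips with 20 to 120 N. Pads are 22 mm wide; open, the fingers measure 114 mm over their backs; the gripper's body (76 mm by 85 mm) begins 54 mm behind the grasp point. The pads swing forward as they close: fully open they stand 13 mm farther back than shut.
Start: joints at [1.125, 0.326, -0.193, 1.052, 0, 1.437], TCP at [0.169, 0.524, 0.231] pointing down, gripper open.
Joint ranges: [-2.65, 2.65], [-0.97, 1.79], [-1.3, 1.35], [-1.93, 2.1], [-1.47, 1.37], [-3.14, 3.14]. Speed limits (rad/s): [2.57, 2.57, 3.14, 3.14, 3.14, 3.14].

INTERFACE

Orientations are given as a unit quaternion [w, x, y, z].
In Python, from cell import bot gives the robot as it stands. Calls block until the motion is done:
- bot.move_pose(position, orientation): joint-space move of the TCP to a pose.
- bot.move_linear(position, speed=0.15, rotation=None, until_force=None): straight line of the TCP; rotation=None keeps the orientation; speed is the mean speed in m/s. With until_force (N) it stops when the force on the tool has changed by that much, and returns True; else False.
- bot.goto_joints(angles): joint-space move.
- bot.set_gripper(opening, grasp_force=None): opening from 0.0 (shut) to 1.0 (fully open); grasp_force is the grip in N (None keeps the last); returns when the fingers have stopped.
- bot.wait(seconds).
- bot.solve_ik(position, orientation): joint angles nearest the present ones, or None.
- bot.camera(name): name is "scene" or "side" or "wrist"; returns the picture (480x640x3 uint8, red, green, blue); there is no depth.
- bot.calibration(name): a dict with "mtx" (3x3 intrinsics, pixels), "extrinsics" (4x4, takes a point from world to camera coordinates); the wrist camera has in their place "hand_eye" (4x4, takes a point from camera to tool coordinates, whose origin is the TCP and whose axes are the flange's). Camera axes: x right, y down, z forward; pixel columns grow to the right and rows downward; lengths in m; the calibration is good to about 2 mm. The wrist camera is an equidistant fisheye: a pixel r from the principal point sees the ray r / f radians off the axis. A picture is of the moment at which its call begins: read the wrist's pose just before it. calibration takes no time and is no camera call.
A pose or a line that the arm cannot do raises bot.PlanningError and nothing moves.
- bot.close_job(): hands the job in; it is judged then, once.
Trained networks look in the newest picture that a camera, given by its name, has taken for a name from the list of things; names that differ only in an ending like _2 or _b are one class to them, and where a whole thing is asked for, a point or a joint stands for the part that bears it (a point fixed in the world has none). Each returns a list of dicts, best first, with "confidence" (0 to 1); they miss things now and then, are a little off and sometimes report something else, mostly with a low value. They report only what shows in the picture. A call takes as long as a camera call.
- bot.search_frame(camera, thing): "bbox" ([left, top, width, height] in pixels, round what is visible of it).
Readings, each from a call of its own:
- bot.read_clock(): time.
- bot.read_joint_positions(): joint angles.
- bot.read_joint_vel(): joint speeds.
- bot.read_joint_efforts(): joint torques, N m.
- bot.read_position(): TCP position.
- bot.read_tool_rot(): TCP orientation.
- bot.read_ft_force(): force on the tool from outside, world axes, zero at the start.
- bot.read_moment(): the same for the moment, N m.
- bot.read_gripper_width(): opening from 0.0 (shut) to 1.0 (fully open).
- bot.read_finger_force(): force on a finger pad.
Only numpy, scipy, OpenCV 4.12 (cv2) and the standard library are available. Lean on these libraries where they do the work, as an engineer would, in place of code of your own. Each camera call takes 0.05 s, during which the arm holds its last target. There are 200 camera calls.

TASK

Lock the steel laptop case for the night. With a fingertip against its upright lug, turn the slotted disc on the lid until its slot lines up with the sliding bolt, then push the bolt by its knob through the slot and fully home into the keeper, and move the hand clear. Leave the mouse, the tape roll, the USB stick and the mug where they are.

Things in the scene. Friction and masses are not known exactly. Their poses are not given: they have to be found in the camera images.
- case: Low painted-steel laptop case, 280 (its x) by 360 (its y) by 60 mm high, fixed on the desk, turned up to 0.5 rad. Origin: centre of its underside; z up; the bolt is pushed along its +y. On the lid, in line along x = 0: the bolt's channel (y -135 to +7 mm, 34 wide, top 85 mm above the desk), the disc (centre y +55), the keeper (y +101 to +131).
- disc (a joint): Angle (rad) of the slotted disc, anticlockwise from above, range -0.25 to 3.39, starts 0.7 to 2.44, stays where left. At 0 the slot is in line with the bolt, the lug on the case's +x side; at 3.14 in line again, lug on the -x side: either will do. Between, the lug is to the keeper's side and the disc stops the bolt. Within 0.07 rad the bolt passes; to 0.15 its tapered nose centres the disc.
- disc_center (a point): Centre of the top face, 86 mm above the desk, of the flat steel locking disc, 80 mm across, which turns about the vertical through this point. A straight open slot 22 mm wide runs right across it through the centre.
- lug_top (a point): Top centre of the lug, a round upright steel pin 12 mm in diameter, standing 34 mm above the disc's top face (top 120 mm above the desk), 28 mm from the disc's axis, square to the slot. Push it sideways, round the axis, with 2 to 3 N.
- bolt (a joint): Travel (m) of the sliding bolt along the case's +y: 0 drawn back, 0.120 fully home (end stop). It starts between 0 and 0.010, its nose 14 to 4 mm short of the disc's rim. A flat steel bar 16 mm wide, 10 mm thick, 134 mm long; about 2 N slide it; it stays where it is left.
- knob_top (a point): Top centre of the bolt's knob, a black upright cylinder 22 mm in diameter, its grip from 88 to 120 mm above the desk, near the bolt's rear end. It moves with the bolt; push it from behind (its -y side) along the case's +y. When home it is 56 mm short of the disc's axis.
- bolt_nose (a point): Tip of the bolt's nose, centre of its end face, 76 mm above the desk. When home it is 20 mm inside the keeper.
- keeper (a point): Middle of the keeper's mouth, 76 mm above the desk: a steel bridge 45 mm wide, 30 mm deep, top 87 mm above the desk.
- mouse: Bystander: black computer mouse, 56 by 98 by 34 mm high, lying on the lid (60 mm above the desk) on the far (+x) side of the bolt. Origin: centre of its underside.
- tape: Bystander: whitish clear roll of tape lying flat on the lid on the near (-x) side of the bolt, 74 mm across, 18 mm high. Origin: centre of its underside.
- usb: Bystander: blue USB stick, 18 by 56 by 9 mm, lying on the lid beyond the keeper. Origin: underside, under the middle of its blue part.
- mug: Bystander: white mug, 80 mm across, 92 mm high, standing on the desk beside the case's +y end. Origin: centre of its underside.

How it is judged:
On the way, in this order (a step that is already met when the one before it is completed fails the run):
1. the disc is turned until its slot is in line with the bolt (within 0.25 rad), the bolt still being short of the disc (value of joint bolt below 0.03 m and (value of joint disc below 0.25 rad or value of joint disc above 2.89 rad)), for 0.1 s.
2. the bolt is pushed home through the slot (value of joint bolt above 0.112 m), for 0.1 s.
At the end, for the whole second after the job is handed in: The bolt is home in the keeper (travel over 112 of 120 mm) and at rest, through the disc's slot (disc within 0.15 rad of in line, either way round); mouse, tape, USB stick and mug within 20 mm of where they were, the mug upright (value of joint bolt above 0.112 m and velocity of joint bolt below 0.01 m/s and (value of joint disc between -0.15 and 0.15 rad or value of joint disc between 2.99 and 3.29 rad) and distance of each of mouse, tape, usb, mug from where it was at the start of the episode below 0.02 m and angle between mug's own z axis and vertical below 0.2 rad); the robot touches nothing.
It fails at once if a bystander is lifted, carried or pushed more than 20 mm (distance of any of mouse, tape, usb, mug from where it was at the start of the episode above 0.02 m).
It fails at once if the bolt is forced into the disc while the slot is out of line (value of joint bolt above 0.04 m and value of joint disc between 0.35 and 2.79 rad).
It also fails if it takes over 54 s, if anything falls off the work surface, if the arm or the gripper's body presses on something with over 40 N, if the wrist force passes 120 N, or if a joint passes its speed limit or range.

## Working session

There is one attempt and no reset: what is moved stays moved. The work goes in short steps, each a Python script; the robot and the scene stay as the last script left them, time stands still between calls to the robot, and variables do not carry over. Pictures are saved under pics/ and viewed, at most 10 in all, crops included, and the job is handed in when it is done.

```bash
ls; mkdir -p pics; python3 - <<'E'
from cell import bot
import cv2
for c in ("scene","side","wrist"):
    p=bot.read_position();q=bot.read_tool_rot()
    im=bot.camera(c); cv2.imwrite(f"pics/{c}0.png",im[:,:,::-1])
    print(c,p,q)
    for t in ("case","disc_center","lug_top","knob_top","bolt_nose","keeper","mouse","tape","usb","mug"):
        try: r=bot.search_frame(c,t)[:2]
        except Exception as e: r=repr(e)
        print(t,r)
    k=bot.calibration(c); print(k)
print(bot.read_clock())
E
```

```text
pics
scene [0.16848379 0.52295156 0.23051942] [-2.32370509e-04  1.55281843e-01  9.87869843e-01 -8.17056930e-04]
case [{'bbox': [80.7, 170.3, 266.3, 184.4], 'confidence': 0.61}]
disc_center [{'bbox': [220.1, 207.3, 51.8, 44.3], 'confidence': 0.81}]
lug_top [{'bbox': [221.8, 201.9, 51.4, 49.3], 'confidence': 0.8}]
knob_top [{'bbox': [114.5, 216.8, 95.2, 23.6], 'confidence': 0.62}, {'bbox': [377.0, 205.5, 80.8, 73.7], 'confidence': 0.34}]
bolt_nose [{'bbox': [114.4, 216.5, 99.4, 25.7], 'confidence': 0.86}]
keeper [{'bbox': [78.3, 172.5, 267.4, 185.0], 'confidence': 0.96}]
mouse [{'bbox': [128.7, 270.7, 76.3, 43.3], 'confidence': 0.81}]
tape [{'bbox': [152.1, 182.6, 45.7, 37.6], 'confidence': 0.7}]
usb [{'bbox': [287.6, 266.2, 36.6, 16.1], 'confidence': 0.57}]
mug [{'bbox': [378.8, 204.7, 79.2, 73.1], 'confidence': 0.75}]
{'mtx': array([[579.85379869,   0.        , 329.55388713],
       [  0.        , 579.85379869, 239.81777876],
       [  0.        ,   0.        ,   1.        ]]), 'extrinsics': array([[-0.1633853 ,  0.98646809,  0.01363644, -0.02758041],
       [ 0.72725132,  0.12976905
[... 1595 characters left out ...]
]
knob_top []
bolt_nose []
keeper [{'bbox': [104.5, 448.7, 41.7, 29.3], 'confidence': 0.9}]
mouse []
tape []
usb []
mug [{'bbox': [106.9, 448.7, 41.6, 30.3], 'confidence': 0.57}]
{'mtx': array([[371.64829954,   0.        , 319.16623383],
       [  0.        , 371.64829954, 242.17992094],
       [  0.        ,   0.        ,   1.        ]]), 'hand_eye': array([[-7.95248479e-04, -9.58310406e-01, -2.85728077e-01,
         7.27098491e-02],
       [ 9.99999573e-01, -8.96547299e-04,  2.23717830e-04,
         9.47873214e-04],
       [-4.70559860e-04, -2.85727777e-01,  9.58310709e-01,
        -1.42491665e-01],
       [ 0.00000000e+00,  0.00000000e+00,  0.00000000e+00,
         1.00000000e+00]])}
1.65
```

```bash
python3 - <<'E'
import cv2
a=cv2.imread("pics/scene0.png")[160:370,70:350]; cv2.imwrite("pics/sc_crop.png",cv2.resize(a,None,fx=2.8,fy=2.8,interpolation=cv2.INTER_CUBIC))
a=cv2.imread("pics/side0.png")[140:310,275:455]; cv2.imwrite("pics/si_crop.png",cv2.resize(a,None,fx=3.5,fy=3.5,interpolation=cv2.INTER_CUBIC))
E
```

```text
(no output)
```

View pics/sc_crop.png

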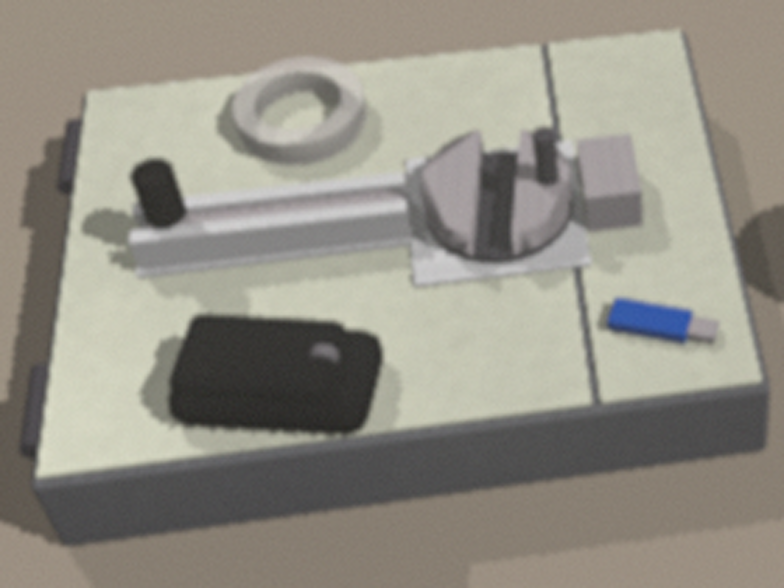

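View pics/si_crop.png

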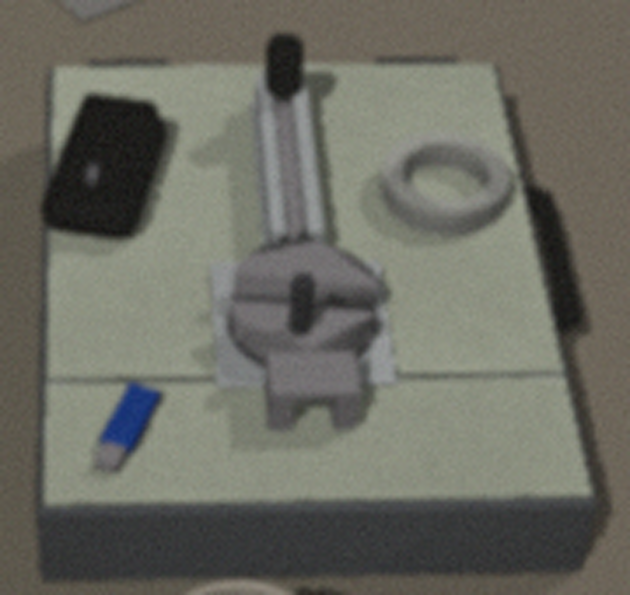

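The scene view shows the lug (crop 545,134) on the −x/+y side of the disc, near 2.2 rad, so I'll turn the disc anticlockwise to π. The knob top is at crop (152,168) in scene and (286,40) in side. The side crop shows the lug top at (302,282), and the lid corners are clear in both views.

```bash
cat > fit.py <<'E'
import numpy as np, cv2
from scipy.optimize import least_squares
from cell import bot
K={c:bot.calibration(c) for c in("scene","side")}
def proj(c,P):
    E=K[c]["extrinsics"];q=np.atleast_2d(P)@E[:3,:3].T+E[:3,3];q=q@K[c]["mtx"].T
    return q[:,:2]/q[:,2:]
s=lambda L:np.array(L)/2.8+[70,160]
d=lambda L:np.array(L)/3.5+[275,140]
lid={"scene":s([(87,92),(684,32),(765,385),(38,480)]),"side":d([(493,63),(592,492),(42,503),(52,65)])}
knob={"scene":s([(152,168)]),"side":d([(286,42)])}
lug={"scene":s([(545,134)]),"side":d([(302,281)])}
C=np.array([(-.14,-.18,.06),(-.14,.18,.06),(.14,.18,.06),(.14,-.18,.06)])
def W(p,L):
    L=np.atleast_2d(L);c,n=np.cos(p[2]),np.sin(p[2])
    return np.c_[p[0]+c*L[:,0]-n*L[:,1],p[1]+n*L[:,0]+c*L[:,1],L[:,2]]
def res(p):
    o=[]
    for c in K:
        o+=[proj(c,W(p,C))-lid[c],proj(c,W(p,[[0,p[3]-.135+.0,.12]]))-knob[c],
          proj(c,W(p,[[.028*np.cos(p[4]),.055+.028*np.sin(p[4]),.12]]))-lug[c]]
    return np.concatenate(o).ravel()
if __name__=="__main__":
    r=least_squares(res,[.4,.0,.1,0,2.2],loss="soft_l1");print(r.x.round(4));print(res(r.x).reshape(-1,2).round(1).tolist())
    for n,o in(("knob",knob),("lug",lug)):
        t=least_squares(lambda P:np.r_[proj("scene",P)-o["scene"],proj("side",P)-o["side"]].ravel(),[.4,0,.1]);print(n,t.x.round(4),t.cost)
    print("knob model",W(r.x,[[0,r.x[3]-.135,.12]]), "disc",W(r.x,[[0,.055,.086]]))
E
python3 fit.py
```

```text
[ 0.5627 -0.0607  0.3316  0.0188  1.4187]
[[-1.9, -3.1], [1.1, -3.3], [2.2, -0.0], [-4.9, 0.3], [-0.1, 0.2], [-0.5, -0.6], [1.8, -1.3], [1.9, 2.8], [-3.3, 1.5], [-1.5, -1.1], [-0.3, 0.3], [-0.4, -0.2]]
knob [ 0.6001 -0.1707  0.1202] 0.03846005833336691
lug [0.5394 0.0191 0.1191] 0.17726715017779937
knob model [[ 0.60049843 -0.17053362  0.12      ]] disc [[ 0.54477497 -0.00869436  0.086     ]]
```

The knob and lug triangulate to about 120 mm height, and their geometry agrees: disc about 1.42 rad, bolt about 5 mm. I'll turn the disc clockwise to 0 instead, since that is shorter. First I'll refine with the wrist camera.

```bash
cat > h.py <<'E'
import numpy as np, cv2
from cell import bot
yaw=.3316; D=np.array([.5448,-.0087])
quat=lambda a:[0,np.cos(a/2),np.sin(a/2),0]
def w(x,y,yaw=None,D=None):   # disc-centred case axes -> world xy
    yaw=globals()["yaw"] if yaw is None else yaw; D=globals()["D"] if D is None else D
    return D+np.array([np.cos(yaw)*x-np.sin(yaw)*y,np.sin(yaw)*x+np.cos(yaw)*y])
def wproj(P,pos,q,k=None):
    k=k or bot.calibration("wrist"); from scipy.spatial.transform import Rotation as R
    M=R.from_quat(np.r_[q[1:],q[0]]).as_matrix(); H=k["hand_eye"]
    c=((np.atleast_2d(P)-pos)@M-H[:3,3])@H[:3,:3]
    r=np.hypot(c[:,0],c[:,1]);t=np.arctan2(r,c[:,2])
    return k["mtx"][:2,2]+k["mtx"][0,0]*(t/r)[:,None]*c[:,:2]
E
python3 - <<'E'
from h import *
import json
bot.set_gripper(0.0)
bot.move_pose([*w(.0,.0),.23],quat(yaw+np.pi/2)); out=[]
for i,off in enumerate([(0,0),(0,-.1)]):
    if i: bot.move_linear([*w(*off),.23],.2)
    bot.wait(.3)
    p=bot.read_position();q=bot.read_tool_rot();im=bot.camera("wrist");out.append([list(p),list(q)])
    cv2.imwrite(f"pics/w{i}.png",im[:,:,::-1])
    L=[[*w(.028*np.cos(1.42),.028*np.sin(1.42)),.12],[*w(0,-.1714),.12],[*D,.086],[*w(0,.046),.087]]
    print(p,wproj(L,p,q).round(0).tolist())
json.dump(out,open("poses.json","w"));print(bot.read_clock(),bot.read_joint_positions())
E
```

```text
[ 0.54480959 -0.00827729  0.23000841] [[324.0, 202.0], [318.0, 421.0], [318.0, 228.0], [318.0, 171.0]]
[ 0.57719173 -0.1022654   0.23021222] [[324.0, 58.0], [318.0, 329.0], [318.0, 102.0], [318.0, 43.0]]
6.0917 [-3.01537957e-01  3.94144206e-01 -9.53576011e-02  1.08118832e+00
  1.03188339e-04  9.36484154e-01]
```

View pics/w0.png

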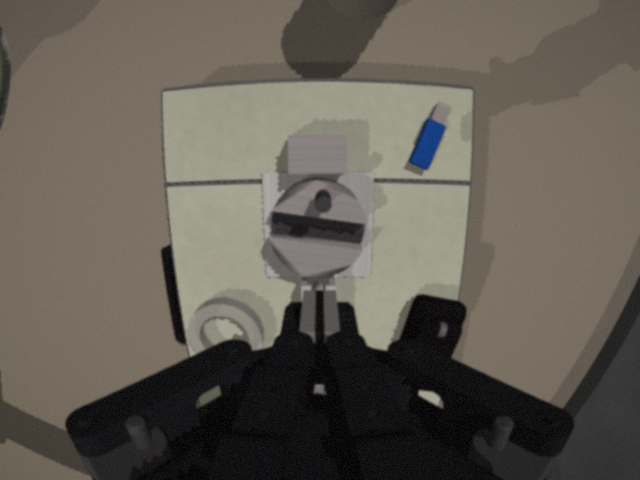

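View pics/w1.png

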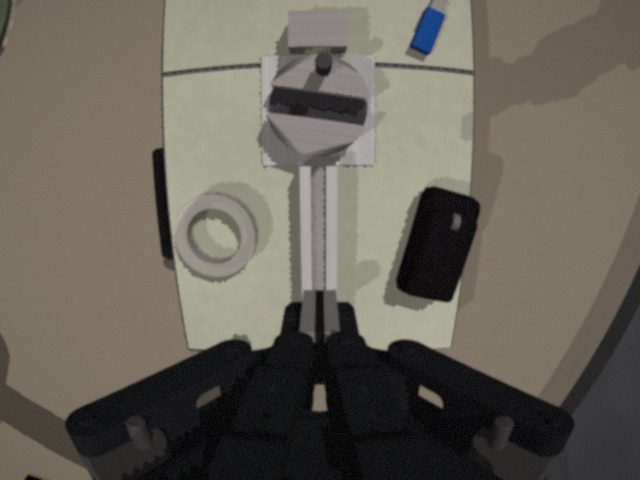

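The wrist views match the predictions within 1–2 px: disc centre (318,227), lug top (323,202), and the slot runs from (272,217) to (363,234), so θ ≈ 1.41. Mouse, tape and USB stick are clear of the path at tip height 97 mm. Next I'll push the lug clockwise.

```bash
cat >> h.py <<'E'
def fpos(th,gap):  # finger centre on the anticlockwise side of the lug
    return w(.028*np.cos(th)-gap*np.sin(th),.028*np.sin(th)+gap*np.cos(th))
Q=lambda th:quat(yaw+np.pi/2+th)
E
python3 - <<'E'
from h import *
t=1.42
bot.move_pose([*fpos(t,.028),.16],Q(t))
print("down",bot.move_linear([*fpos(t,.028),.098],.06,until_force=8))
f0=bot.read_ft_force()
for i,th in enumerate(np.r_[t,np.arange(1.2,.05,-.2),0.0]):
    bot.move_linear([*fpos(th,.017),.098],.04,rotation=Q(th))
    print(round(th,2),(bot.read_ft_force()-f0).round(1))
bot.move_linear([*fpos(0,.03),.098],.06)
bot.move_linear([*fpos(0,.03),.16],.15)
bot.move_linear([*w(0,0),.23],.2); bot.wait(.3)
p=bot.read_position();q=bot.read_tool_rot();im=bot.camera("wrist")
cv2.imwrite("pics/w2.png",im[:,:,::-1])
cv2.imwrite("pics/w2c.png",cv2.resize(im[120:300,220:420,::-1],None,fx=3,fy=3,interpolation=cv2.INTER_CUBIC))
print(bot.read_clock(),wproj([[*w(.028,0),.12],[*w(0,.04),.086],[*w(0,-.04),.086]],p,q))
E
```

```text
down False
1.42 [-1.  -0.6 -1.4]
1.2 [-1.3 -0.2 -0.7]
1.0 [-1.5  0.4 -0.4]
0.8 [-2.7 -0.2 -0.9]
0.6 [-1.9  0.7 -0.3]
0.4 [-2.   1.8 -1.1]
0.2 [-0.2  2.8 -0.6]
0.0 [ 1.2  3.6 -1.1]
13.1417 [[358.53690322 241.27402358]
 [318.99913715 178.97918912]
 [319.02203026 276.1598482 ]]
```

View pics/w2c.png

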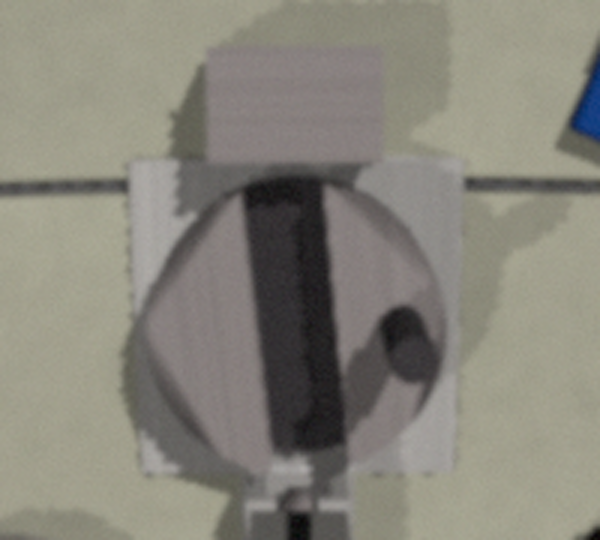

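The slot edges run (247,195)→(270,450), so the disc is about 0.09 rad short of line. I'll nudge it 2.5 mm more, then push the bolt.

```bash
python3 - <<'E'
from h import *
bot.move_linear([*fpos(0,.03),.13],.2)
bot.move_linear([*fpos(0,.03),.098],.1)
bot.move_linear([*fpos(0,.0145),.098],.04)
bot.move_linear([*fpos(0,.03),.098],.06)
bot.move_linear([*fpos(0,.03),.16],.15)
bot.move_linear([*w(0,0),.23],.2); bot.wait(.3)
im=bot.camera("wrist")
cv2.imwrite("pics/w3c.png",cv2.resize(im[120:300,220:420,::-1],None,fx=3,fy=3,interpolation=cv2.INTER_CUBIC))
bot.move_linear([*w(0,-.205),.16],.2)
print(bot.move_linear([*w(0,-.205),.098],.08,until_force=8),bot.read_clock())
E
```

```text
False 18.8833
```

View pics/w3c.png

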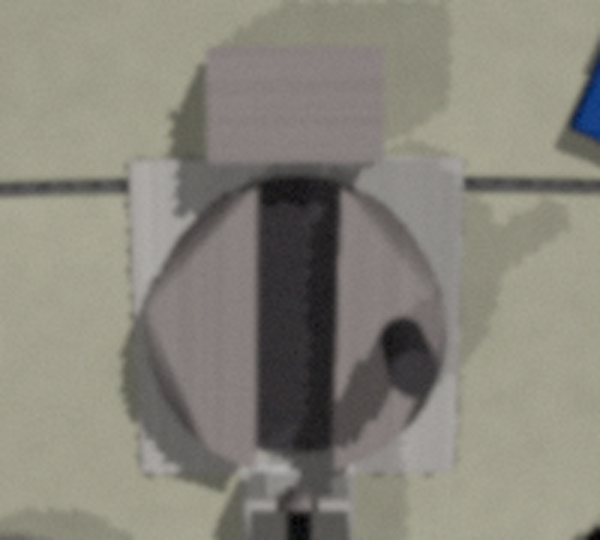

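The slot is now in line: its edges are vertical at x≈258 and x≈335. Next I'll push the bolt home.

```bash
python3 - <<'E'
from h import *
r=bot.move_linear([*w(0,-.066),.098],.04,until_force=15)
p=bot.read_position();u=np.array([-np.sin(yaw),np.cos(yaw)])
print(r,(p[:2]-D)@u,p,bot.read_ft_force(),bot.read_clock())
y=(p[:2]-D)@u
bot.move_linear([*w(0,y-.03),.098],.08)
bot.move_linear([*w(0,y-.03),.2],.2)
bot.move_linear([*w(0,-.18),.23],.2);bot.wait(.3)
for c in("wrist","scene"):
    im=bot.camera(c)
    cv2.imwrite(f"pics/{c}4.png",im[:,:,::-1] if c=="wrist" else cv2.resize(im[160:370,70:350,::-1],None,fx=2.8,fy=2.8,interpolation=cv2.INTER_CUBIC))
from fit import proj
for t in(.112,.12): print(t,(proj("scene",[*w(0,-.176+t),.12])-[70,160])*2.8)
print(bot.read_clock())
E
```

```text
True -0.08074396130423327 [ 0.57094925 -0.08509257  0.09814593] [ 0.09065116 -1.45032733  2.25211986] 21.6667
0.112 [[365.34182819 145.69041563]]
0.12 [[381.01847054 144.01617025]]
23.775
```

View pics/scene4.png

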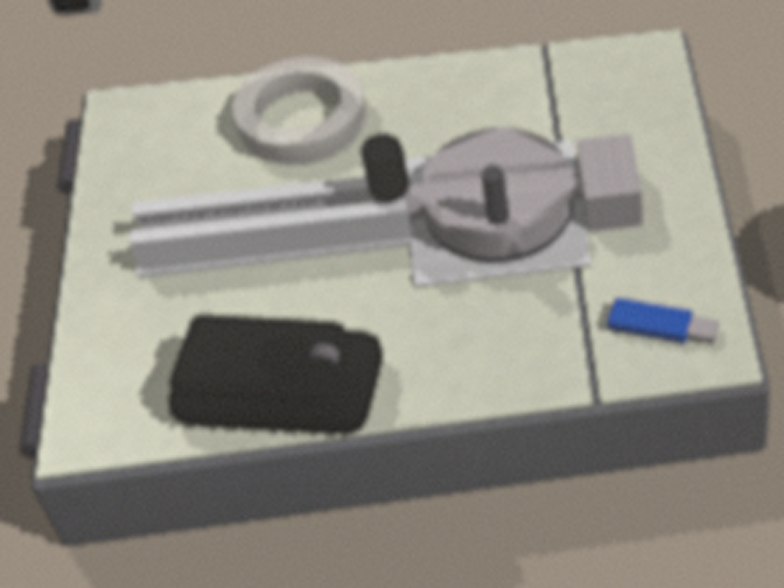

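The knob top is at crop (380,143), which matches full travel at (381,144), and the bystanders haven't moved. There is time for a confirming push against the stop.

```bash
python3 - <<'E'
from h import *
bot.move_linear([*w(0,-.115),.13],.2)
bot.move_linear([*w(0,-.115),.098],.1)
u=np.array([-np.sin(yaw),np.cos(yaw)])
r=bot.move_linear([*w(0,-.070),.098],.02,until_force=22)
y=(bot.read_position()[:2]-D)@u
print(r,y,bot.read_clock())
bot.move_linear([*w(0,y-.03),.098],.08)
bot.move_linear([*w(0,y-.03),.23],.2)
bot.wait(.3)
im=bot.camera("scene");a=im[160:370,70:350,::-1]
cv2.imwrite("pics/s5.png",cv2.resize(a,None,fx=2.8,fy=2.8,interpolation=cv2.INTER_CUBIC))
im=bot.camera("side")
for t in("mug","mouse","tape","usb","knob_top"): print(t,bot.search_frame("side",t)[:1])
print(bot.read_clock())
E
```

```text
True -0.0810298590307184 26.825
mug [{'bbox': [320.0, 305.2, 52.2, 79.6], 'confidence': 0.59}]
mouse [{'bbox': [285.8, 163.3, 37.5, 46.6], 'confidence': 0.86}]
tape [{'bbox': [384.1, 176.2, 37.3, 27.6], 'confidence': 0.95}]
usb [{'bbox': [303.3, 250.2, 19.5, 21.7], 'confidence': 0.75}]
knob_top [{'bbox': [355.6, 184.6, 13.1, 56.0], 'confidence': 0.58}]
28.8167
```

View pics/s5.png

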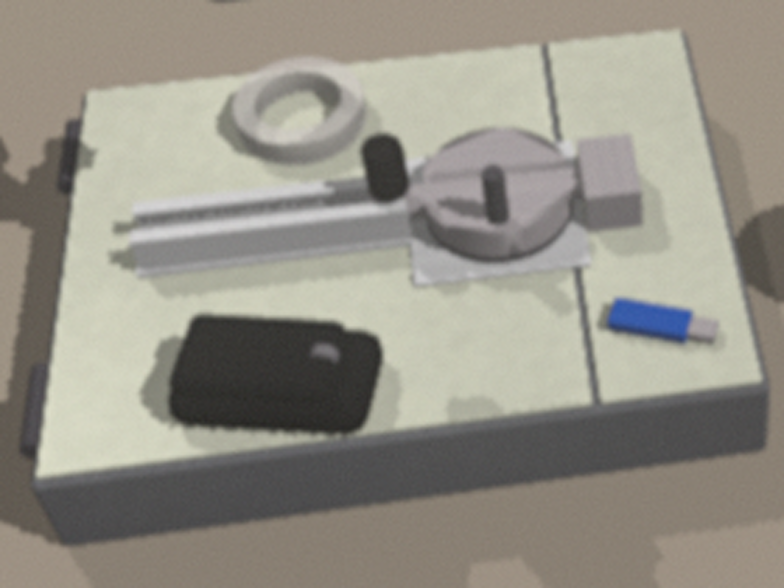

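The second push stopped at the same place, so the bolt is on its end stop. The knob is still at (380,143) and everything else is in place.

```bash
python3 -c "
from cell import bot
print(bot.close_job())"
```

```text
the job is handed in; nothing more can be done
None
```

The case is locked: the disc's slot is in line with the bolt, the bolt is on its end stop in the keeper, and the hand is clear with the bystanders where they were; the job is handed in, but no verdict came back.

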